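# Ram the stuck stock tablets home in their glass tube

## Task

The stock tablets have stuck partway down one of the glass tubes. Take the slim wooden muddler out of its block, push the tablets down that tube with its foot and press firmly once they are on the bottom, then let go and leave the muddler standing in the tube on top of them.

Things in the scene. Friction and masses are not known exactly. Their poses are not given: they have to be found in the camera images.
- tube: Upright clear glass tube, fixed: 95 mm high, 44 mm outside, round bore 38 mm, bore floor 8 mm above the slab; steel foot disc 80 mm wide, 7 mm high. Origin: centre of its underside, on the slab; z up along the bore. A twin tube elsewhere has its tablets already on the bottom (top 63 mm below the rim): not that one. In this one they stand higher, top 15 to 31 mm below the rim at first.
- tablets (a joint): How far the tablets have gone down the tube, in m: 0 = their top 80 mm above the slab (15 mm below the rim), 0.048 = on the tube's solid floor, top 32 mm above the slab. Starts at 0 to 0.016. They stay where left; pushing takes about 4 N (5 N at 60 mm/s), and on the floor they stop dead. A firm press there is 10 to 20 N.
- tablets_top (a point): Centre of the top face of the tablets: a stack of three round tan tablets, 36 mm across, 24 mm high together, that slide as one along the tube and stay level. The muddler's foot pushes here.
- muddler: Straight light-wood rod, 20 mm diameter, 180 mm long, 40 to 85 g, flat foot. Origin: centre of the foot; z up the rod. Stands loosely (a few degrees' lean) in a 25 mm hole, floor 10 mm above the slab, of a fixed dark block 60x60x50 mm. Grip about 30 mm below its top: the foot goes 63 mm into the tube. Not the bulging pestle, 42 mm wide. Other things near are under 140 mm tall.
Mind the look-alikes: they are no part of the job. What is shaped like the tube but pink or yellow is not meant.

How it is judged:
By the outcome, as a careful person would: the job done as asked, in the order asked, and still so for the second after the job is handed in, with the robot touching nothing.
It also fails if it takes over 40 s, if anything falls off the work surface, if the arm or the gripper's body presses on something with over 40 N, if the wrist force passes 120 N, or if a joint passes its speed limit or range.

## Robot

A 6-joint arm with a two-finger parallel gripper is mounted at the origin on the work surface. World frame = base frame: x ahead of the robot, y to its left, z up, the work surface at z = 0. Lengths are in mm, angles in rad, forces in N, time in s.
With the tool pointing down it reaches from about 300 to 775 mm from the base axis. Payload 14.6 kg.
Tool frame: the origin (TCP) lies at the very end of the fingers, on their centre line; the grasp point (between the pads) lies 19 mm behind it; y points along the fingers, z is the direction in which the jaws open and shut, and the axes are right-handed (so a half turn about y gives the same grasp; the last joint's range is limited). The gripper opens to 94 mm and grips with 3 to 60 N. Pads are 16 mm wide; open, the fingers measure 119 mm over their backs; the gripper's body (75 mm by 177 mm) begins 78 mm behind the grasp point.
Start: joints at [1.051, 0.3, 1.521, -0, 1.321, -0.067], TCP at [240.613, 494.565, 205.446] pointing down, gripper open.
Joint ranges: [-3.03, 3.03], [-0.79, 2.21], [0.23, 2.52], [-1.04, 4.18], [0, 3.07], [-2.55, 2.55]. Speed limits (rad/s): [2.22, 2.22, 2.57, 3.14, 3.14, 3.14].

## Interface

Orientations are given as [roll, pitch, yaw] about the fixed x, y, z axes, in that order (R = Rz(yaw) Ry(pitch) Rx(roll)).
In Python, from cell import monitor, optics, manip gives the robot as it stands.
- The arm moves only by the shell command python3 -m creep 'ROWS' [FORCE]. ROWS is JSON, a list of rows, each an object of numbers: "tx", "ty", "tz": the shift along the tool's x, y, z scaled (see below); "turn": the turn about the tool's y scaled (see below); "fingers": the finger opening in mm, from 0 to 94. In form: [{"tx": .., "ty": .., "tz": .., "turn": .., "fingers": ..}, ...]. A call has 1 to 20 rows; each row is the pose to reach, as a shift and turn from the pose measured when the call began, along the tool's axes at that moment, turning the shorter way round; what a row does not reach only later rows make up. The controller multiplies each number of a shift by 200 mm and each number of a turn by pi rad. A row lasts 1/10 s, in which the tool goes at most 50 mm and 8.59 degrees, less where a joint would pass 70% of its speed; a pose out of reach is approached as far as the arm can. A call with a number of a shift or a turn outside -1 to 1 is refused whole. A call with a gripper value outside its range is refused whole. The fingers move at their own pace and stop on an object; FORCE is the grip in N (left out, the last holds). Time passes only in rows, so rows that repeat a pose let the fingers close. It gives the time, the measured TCP pose, the force and the opening at its end, in the units of the state.
- monitor.read_state(): the state, without advancing time (a new reading comes with each control period).
- optics.camera(name): name is "scene" or "side" or "wrist"; returns a dict with "frame" (400x640x3 uint8, red, green, blue), "range_z" (400x640 float32, mm along the optical axis (not along the pixel's ray), 0 where there is no reading), "fx", "fy", "cx", "cy" (pixels), "R" (3x3) and "t" (3): a world point X has camera coordinates R X + t; the wrist camera has in their place "mount" (4x4, takes a point from camera to tool coordinates, whose origin is the TCP and whose axes are the tool frame's). Camera axes: x right, y down, z forward; pixel columns grow to the right and rows downward; lengths in mm; the calibration is good to about 2 mm. A picture is of the moment at which its call begins: read the wrist's pose just before it.
- manip.sign_off(): hands the job in, once; it reports no verdict.
The state is a dict: "clock": time; "joints": joint angles; "qd": joint speeds; "effort": joint torques, N m; "eef_pos": TCP position; "eef_rot": TCP orientation; "wrist_force": force on the tool from outside, world axes, zero at the start; "moment": the same for the moment, N m; "finger_gap": finger opening in mm.
Only numpy, scipy, OpenCV 4.12 (cv2) and the standard library are available. Lean on these libraries where they do the work, as an engineer would, in place of code of your own. Each camera call takes 0.05 s, during which the arm holds its last target.

## Working session

There is one attempt and no reset: what is moved stays moved. The work goes in short steps, Python scripts to look and compute and a shell command to move; the robot and the scene stay as the last step left them, time stands still between calls to the robot, and variables do not carry over. Pictures are saved under pics/ and viewed, and the job is handed in when it is done.

```bash
mkdir -p pics; ls
python3 - <<'E'
from cell import monitor, optics, manip
import cv2, pickle
s=monitor.read_state(); print(s)
for n in ["scene","side","wrist"]:
    c=optics.camera(n); pickle.dump((s,c),open(f"pics/{n}0.pkl","wb"))
    cv2.imwrite(f"pics/{n}0.png",c["frame"][:,:,::-1])
    print(n,{k:v for k,v in c.items() if k not in("frame","range_z")})
E
```

```text
pics
{'clock': 0.0, 'joints': array([ 1.05135901e+00,  3.00476011e-01,  1.52156527e+00,  2.34260045e-05,
        1.32067310e+00, -6.66001868e-02]), 'qd': array([-0.00051148, -0.00024092, -0.00084302,  0.00109377,  0.00066885,
       -0.00024259]), 'effort': array([-5.02761177e-04, -5.31807625e+01, -3.52742171e+01,  7.07790256e-02,
        2.44326226e-02, -1.45315994e-04]), 'eef_pos': array([240.50851171, 494.34997443, 204.89031867]), 'eef_rot': array([-1.57191405e+00,  9.72918432e-05, -4.52842999e-01]), 'wrist_force': array([-0.23164978,  0.66127252, -0.45987478]), 'moment': array([-0.01426703,  0.01377838, -0.03480617]), 'finger_gap': 94.16865260926306}
scene {'fx': 501.45192128107607, 'fy': 501.45192128107607, 'cx': 320.7554747522956, 'cy': 185.5261025198228, 'R': array([[-0.38185834,  0.92419111,  0.0074158 ],
       [ 0.74561654,  0.31279607, -0.58840003],
       [-0.54611371, -0.21915611, -0.80853597]]), 't': array([ 187.85433726, -349.8650699 , 1427.74916977])}
side {'fx': 414.69265817109607, 'fy': 414.69265817109607, 'cx': 325.67803224244545, 'cy': 203.73221006709832, 'R': array([[ 0.97551846, -0.21866667,  0.02342255],
       [-0.10661121, -0.56337423, -0.81929453],
       [ 0.19234807,  0.79673984, -0.57289428]]), 't': array([-528.47864806,  132.08142211,  821.60694638])}
wrist {'fx': 339.5971093877204, 'fy': 339.5971093877204, 'cx': 315.6267622670995, 'cy': 201.64203940804418, 'mount': array([[ 1.50000358e-03,  9.58635657e-01,  2.84632090e-01,
        -8.44912409e+01],
       [-7.85067654e-04, -2.84631194e-01,  9.58636775e-01,
        -1.79829288e+02],
       [ 9.99998567e-01, -1.66141405e-03,  3.25646035e-04,
         7.13306433e-01],
       [ 0.00000000e+00,  0.00000000e+00,  0.00000000e+00,
         1.00000000e+00]])}
```

View pics/scene0.png

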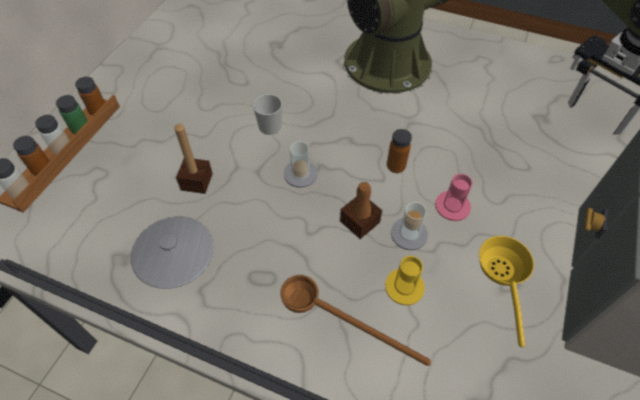

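View pics/side0.png

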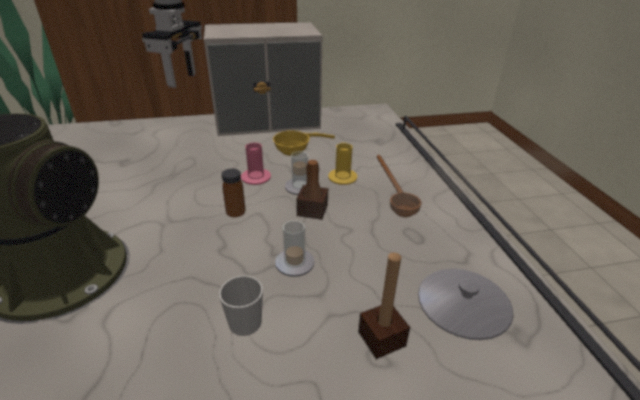

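View pics/wrist0.png

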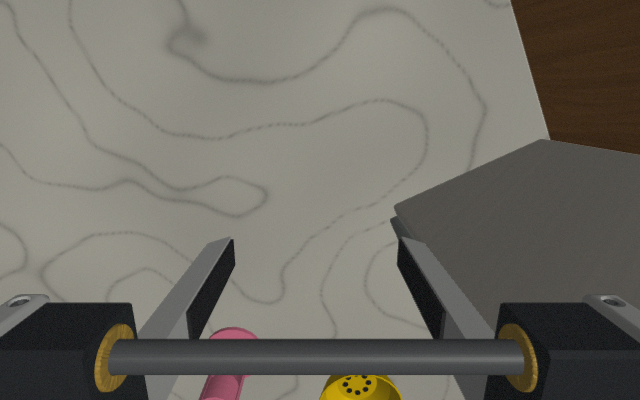

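The slim muddler stands in the block at scene (190,165). The clear tubes are at scene (300,165), with tablets apparently low, and (412,225), apparently higher. I'll zoom in to check.

Run:
```python
import cv2, numpy as np
a=cv2.imread("pics/scene0.png"); b=cv2.imread("pics/side0.png")
def crop(im,x,y,w,h,s): return cv2.resize(im[y:y+h,x:x+w],None,fx=s,fy=s,interpolation=cv2.INTER_CUBIC)
A=crop(a,270,130,60,60,5);B=crop(a,380,190,60,60,5)
cv2.imwrite("pics/z1.png",np.vstack([np.hstack([A,B]),np.hstack([crop(b,265,215,60,60,5),crop(b,270,140,60,60,5)])]))
cv2.imwrite("pics/z2.png",np.hstack([crop(a,160,115,70,90,5),crop(b,345,245,70,110,5)[:450]]))
```

```text
(no output)
```

View pics/z1.png

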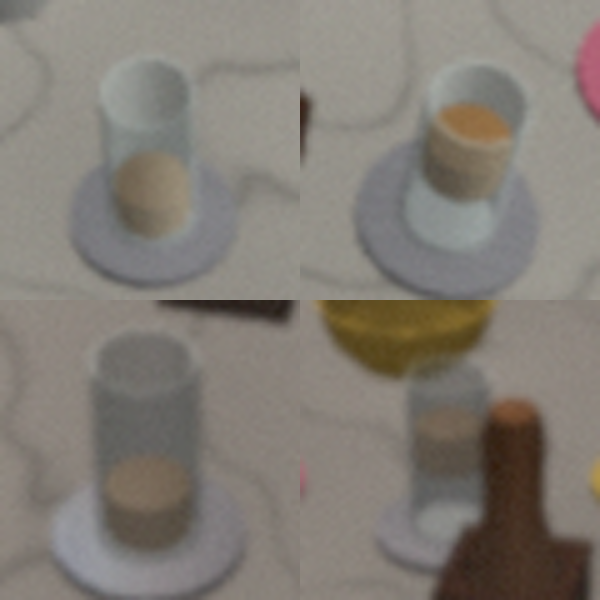

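View pics/z2.png

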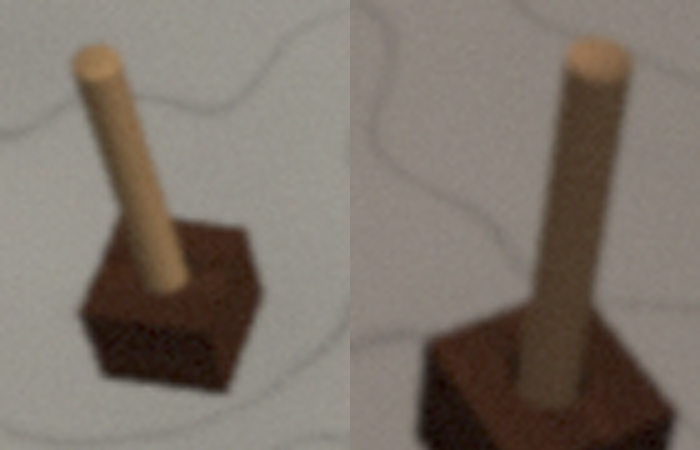

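The target is the tube at scene (412,225): its tablets sit high, with a gap beneath. The tube at (300,165) is the twin with its tablets on the bottom. Next I'll measure positions.

```bash
cat > h.py <<'E'
import numpy as np, cv2, pickle
def ray(c,u,v):
    d=c["R"].T@np.array([(u-c["cx"])/c["fx"],(v-c["cy"])/c["fy"],1]); o=-c["R"].T@c["t"]; return o,d
def onz(c,u,v,z):
    o,d=ray(c,u,v); return o+d*(z-o[2])/d[2]
def tri(rs):
    A=np.zeros((3,3));b=np.zeros(3)
    for o,d in rs:
        d=d/np.linalg.norm(d);P=np.eye(3)-np.outer(d,d);A+=P;b+=P@o
    X=np.linalg.solve(A,b); return X,[np.linalg.norm((np.eye(3)-np.outer(d,d)/(d@d))@(X-o)) for o,d in rs]
def proj(c,X):
    p=c["R"]@np.asarray(X,float)+c["t"]; return c["fx"]*p[0]/p[2]+c["cx"],c["fy"]*p[1]/p[2]+c["cy"]
def wristcam(c,s):
    from scipy.spatial.transform import Rotation as Ro
    r,p,y=s["eef_rot"]; T=np.eye(4);T[:3,:3]=Ro.from_euler("xyz",[r,p,y]).as_matrix();T[:3,3]=s["eef_pos"]
    M=np.linalg.inv(T@c["mount"]); c["R"]=M[:3,:3];c["t"]=M[:3,3]; return c
E
python3 - <<'E'
from h import *
np.set_printoptions(precision=1,suppress=True)
s,a=pickle.load(open("pics/scene0.pkl","rb"));_,b=pickle.load(open("pics/side0.pkl","rb"))
print("mud top",tri([ray(a,179.4,127.6),ray(b,394.4,257.4)]))
# block top: dark mask
for n,c,(x,y,w,h) in (("sc",a,(165,145,60,60)),("si",b,(350,290,65,70))):
    f=c["frame"][y:y+h,x:x+w].astype(int); m=((f.sum(2)<230)).astype(np.uint8)
    k=cv2.findContours(m,0,1)[0]; k=max(k,key=cv2.contourArea); hull=cv2.convexHull(k)
    ap=cv2.approxPolyDP(hull,2.5,True).reshape(-1,2)+[x,y]; print(n,ap.tolist(),[onz(c,*p,50)[:2].round(0).tolist() for p in ap])
print("rod@block", onz(a,160+165/5,115+280/5,52), onz(b,345+200/5,245+398/5,52))
# tube discs
for n,(x,y) in {"target":(380,190),"twin":(270,130)}.items():
    f=a["frame"][y:y+60,x:x+60].astype(int); m=((f[:,:,2]-f[:,:,0])>-2).astype(np.uint8)*255
    m=cv2.morphologyEx(m,cv2.MORPH_OPEN,np.ones((3,3)));k=max(cv2.findContours(m,0,1)[0],key=cv2.contourArea)
    e=cv2.fitEllipse(cv2.convexHull(k)); print(n,e[0][0]+x,e[0][1]+y,e[1]); print(onz(a,e[0][0]+x,e[0][1]+y,7))
print("disc manual",onz(a,380+147/5,190+217/5,7),"rim manual",onz(a,380+176/5,190+101/5,95))
print("side rim", onz(b,270+148/5,140+70/5,95))
for n,p in {"pestle":(362,188,100),"amber":(400,138,100),"pink":(462,182,95)}.items(): print(n,onz(a,*p))
E
```

```text
mud top (array([ 575.3, -281.1,  185.2]), [np.float64(1.3336581840281296), np.float64(1.333658184027945)])
sc [[181, 145], [208, 161], [211, 175], [205, 192], [180, 188], [176, 177]] [[525.0, -341.0], [542.0, -259.0], [575.0, -233.0], [621.0, -221.0], [632.0, -277.0], [610.0, -302.0]]
si [[394, 290], [409, 327], [406, 344], [376, 358], [358, 331], [360, 314], [384, 290]] [[614.0, -225.0], [609.0, -305.0], [593.0, -335.0], [539.0, -349.0], [527.0, -296.0], [540.0, -264.0], [596.0, -221.0]]
rod@block [ 581.6 -274.4   52. ] [ 572.3 -294.6   52. ]
target 408.93966484069824 233.55308151245117 (30.91175079345703, 36.38654708862305)
[522.4 219.7   7. ]
twin 300.18349838256836 173.0876922607422 (27.21914291381836, 32.79750442504883)
[462.5 -64.8   7. ]
disc manual [521.7 220.5   7. ] rim manual [519.8 218.5  95. ]
side rim [521.5 219.5  95. ]
pestle [512.8 100.8 100. ]
amber [349.1 132.9 100. ]
pink [412.5 290.1  95. ]
```

The muddler top is near (575,-282) at height about 187, and the target tube is near (521,219.5). First I'll travel above everything towards the muddler.

```bash
python3 -m creep '[{"tx":0,"ty":-0.25,"tz":0,"turn":0,"fingers":94},{"tx":1,"ty":-0.25,"tz":-0.86,"turn":0,"fingers":94},{"tx":1,"ty":-0.25,"tz":-0.86,"turn":0,"fingers":94},{"tx":1,"ty":-0.25,"tz":-0.86,"turn":0,"fingers":94},{"tx":1,"ty":-0.25,"tz":-0.86,"turn":0,"fingers":94},{"tx":1,"ty":-0.25,"tz":-0.86,"turn":0,"fingers":94},{"tx":1,"ty":-0.25,"tz":-0.86,"turn":0,"fingers":94}]' 50
```

```text
clock: 0.85
eef_pos: [346.1, 249.1, 255.3]
eef_rot: [-1.572, -0.0, -0.456]
wrist_force: [0.2, 0.6, -0.7]
finger_gap: 94.1
```

```bash
python3 -m creep '[{"tx":1,"ty":0,"tz":-0.86,"turn":0,"fingers":94},{"tx":1,"ty":0,"tz":-0.86,"turn":0,"fingers":94},{"tx":1,"ty":0,"tz":-0.86,"turn":0,"fingers":94},{"tx":1,"ty":0,"tz":-0.86,"turn":0,"fingers":94},{"tx":1,"ty":0,"tz":-0.86,"turn":0,"fingers":94},{"tx":1,"ty":0,"tz":-0.86,"turn":0,"fingers":94}]'
```

```text
clock: 1.45
eef_pos: [450.8, 3.2, 255.2]
eef_rot: [-1.572, -0.0, -0.459]
wrist_force: [0.6, 0.4, -0.5]
finger_gap: 94.3
```

```bash
python3 -m creep '[{"tx":0.9,"ty":0,"tz":-0.98,"turn":0,"fingers":94},{"tx":0.9,"ty":0,"tz":-0.98,"turn":0,"fingers":94},{"tx":0.9,"ty":0,"tz":-0.98,"turn":0,"fingers":94},{"tx":0.9,"ty":0,"tz":-0.98,"turn":0,"fingers":94},{"tx":0.9,"ty":0,"tz":-0.98,"turn":0,"fingers":94},{"tx":0.9,"ty":0,"tz":-0.98,"turn":0,"fingers":94},{"tx":0.9,"ty":0,"tz":-0.98,"turn":0,"fingers":94}]'
python3 - <<'E'
from cell import monitor, optics
from h import *
s=monitor.read_state(); c=optics.camera("wrist"); pickle.dump((s,c),open("pics/w1.pkl","wb")); cv2.imwrite("pics/w1.png",c["frame"][:,:,::-1])
print(s["eef_pos"],s["eef_rot"],s["joints"].round(2))
wristcam(c,s); print(proj(c,(575.3,-281.1,188)),proj(c,(577,-284,50)))
E
```

```text
clock: 2.15
eef_pos: [525.2, -254.5, 254.4]
eef_rot: [-1.572, 0.001, -0.462]
wrist_force: [0.7, 0.7, 0.1]
finger_gap: 94.0
[ 525.16486755 -254.52111267  254.35442645] [-1.57239601e+00  1.40808273e-03 -4.61723278e-01] [-0.51  0.35  1.35 -0.    1.45 -1.62]
(np.float64(313.11917367698084), np.float64(282.10393610419123)) (np.float64(312.50632642480406), np.float64(225.73476663390755))
```

View pics/w1.png

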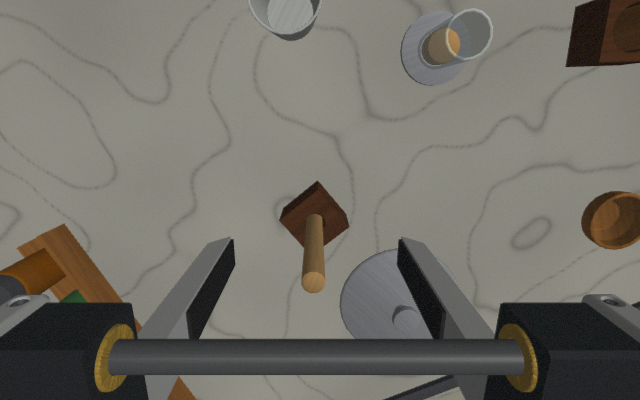

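The wrist view shows the muddler top at (314,282), matching the prediction, and the rod entering the block near (315,219). I'll work out the lean and the shift to the grasp.

Run:
```python
from h import *
np.set_printoptions(precision=1,suppress=True)
s,c=pickle.load(open("pics/w1.pkl","rb")); wristcam(c,s)
top=onz(c,314,282,188); base=[onz(c,315,v,52) for v in (216,220,224)]
print(top,base)
f=c["frame"][190:300,270:360].astype(int); m=((f[:,:,0]-f[:,:,2]>45)&(f[:,:,0]>110)).astype(np.uint8)
for r in range(15,110,8):
    x=np.flatnonzero(m[r]); print(r+190,x.min()+270 if len(x) else None,x.max()+270 if len(x) else None,end=" | ")
g=top+(base[1]-top)*(28/136); print("\ngrip",g)
from scipy.spatial.transform import Rotation as Ro
R=Ro.from_euler("xyz",s["eef_rot"]).as_matrix()
print("shift tool mm",R.T@(np.array([g[0],g[1],141])-s["eef_pos"]))
```

```text
[ 575.5 -280.4  188. ] [array([ 566.7, -275.5,   52. ]), array([ 571.2, -277.7,   52. ]), array([ 575.7, -280. ,   52. ])]
205 None None | 213 None None | 221 317 321 | 229 317 321 | 237 318 322 | 245 317 322 | 253 318 323 | 261 316 323 | 269 315 323 | 277 303 324 | 285 303 324 | 293 None None | 
grip [ 574.6 -279.9  160. ]
shift tool mm [ 55.7 113.3  -0.5]
```

```bash
python3 -m creep '[{"tx":0.278,"ty":0,"tz":0,"turn":0,"fingers":94},{"tx":0.278,"ty":0,"tz":0,"turn":0,"fingers":94},{"tx":0.278,"ty":0.25,"tz":0,"turn":0,"fingers":94},{"tx":0.278,"ty":0.45,"tz":0,"turn":0,"fingers":94},{"tx":0.278,"ty":0.567,"tz":0,"turn":0,"fingers":94},{"tx":0.278,"ty":0.567,"tz":0,"turn":0,"fingers":94},{"tx":0.278,"ty":0.567,"tz":0,"turn":0,"fingers":94}]'
python3 - <<'E'
from cell import monitor, optics
from h import *
s=monitor.read_state(); c=optics.camera("wrist"); d=optics.camera("side"); 
x=cv2.resize(d["frame"][180:380,300:500],None,fx=2,fy=2)
cv2.imwrite("pics/w2.png",np.hstack([cv2.resize(c["frame"][150:350,220:420],None,fx=2,fy=2),x])[:,:,::-1]); print(s["eef_pos"],s["eef_rot"])
E
```

```text
clock: 2.9
eef_pos: [575.1, -277.1, 142.8]
eef_rot: [-1.572, -0.0, -0.46]
wrist_force: [0.6, -0.7, 1.0]
finger_gap: 93.9
[ 575.07946254 -277.06338169  142.81858579] [-1.57217108e+00 -1.57334122e-04 -4.59631666e-01]
```

View pics/w2.png

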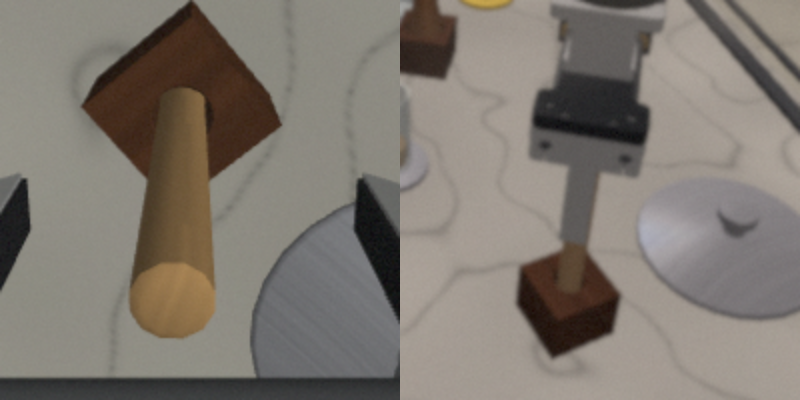

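The rod stands between the open fingers, with its top centre at wrist pixel (306,300) and its entry to the block near (311,196).

Run:
```python
from cell import monitor, optics
from h import *
from scipy.spatial.transform import Rotation as Ro
np.set_printoptions(precision=1,suppress=True)
s=monitor.read_state();c=optics.camera("wrist"); wristcam(c,s)
R=Ro.from_euler("xyz",s["eef_rot"]).as_matrix()
top=onz(c,306,300,189.5);print(top,R.T@(top-s["eef_pos"]))
for v in (196,199): b=onz(c,312,v,50); print(b,R.T@(b-s["eef_pos"]))
# block top corners
for p in [(190,2),(82,104),(281,125)]:
    q=onz(c,220+p[0]/2,150+p[1]/2,50); print("corner",q)
```

```text
[ 575.1 -281.5  189.5] [  1.5 -45.8  -3.7]
[ 567.2 -276.2   50. ] [-8.2 93.7 -2.2]
[ 569.6 -277.4   50. ] [-5.6 93.7 -2.2]
corner [ 534.7 -257.2   50. ]
corner [ 552.8 -316.9   50. ]
corner [ 598.5 -245.9   50. ]
```

The rod is almost vertical: in tool x its axis is at about +1.5 at the top and +3 at the block, and tool z is about -3. I'll centre on it, close, then lift.

```bash
python3 -m creep '[{"tx":0.011,"ty":0.01,"tz":-0.016,"turn":0,"fingers":94},{"tx":0.011,"ty":0.01,"tz":-0.016,"turn":0,"fingers":30},{"tx":0.011,"ty":0.01,"tz":-0.016,"turn":0,"fingers":15},{"tx":0.011,"ty":0.01,"tz":-0.016,"turn":0,"fingers":10},{"tx":0.011,"ty":0.01,"tz":-0.016,"turn":0,"fingers":10},{"tx":0.011,"ty":0.01,"tz":-0.016,"turn":0,"fingers":10},{"tx":0.011,"ty":0.01,"tz":-0.016,"turn":0,"fingers":10},{"tx":0.011,"ty":0.01,"tz":-0.016,"turn":0,"fingers":10}]' 50
```

```text
clock: 3.85
eef_pos: [575.9, -281.6, 141.5]
eef_rot: [-1.572, -0.002, -0.46]
wrist_force: [1.1, -0.1, -0.1]
finger_gap: 41.4
```

```bash
python3 -m creep '[{"tx":0,"ty":0,"tz":0,"turn":0,"fingers":10},{"tx":0,"ty":0,"tz":0,"turn":0,"fingers":10},{"tx":0,"ty":0,"tz":0,"turn":0,"fingers":10},{"tx":0,"ty":0,"tz":0,"turn":0,"fingers":10},{"tx":0,"ty":0,"tz":0,"turn":0,"fingers":10},{"tx":0,"ty":0,"tz":0,"turn":0,"fingers":10}]' 50
```

```text
clock: 4.45
eef_pos: [575.9, -281.5, 141.5]
eef_rot: [-1.572, -0.002, -0.46]
wrist_force: [-0.3, -0.6, -0.2]
finger_gap: 19.2
```

Gripped: the gap stopped at 19.2 mm. Now I'll lift.

```bash
python3 -m creep '[{"tx":0,"ty":-0.1,"tz":0,"turn":0,"fingers":10},{"tx":0,"ty":-0.25,"tz":0,"turn":0,"fingers":10},{"tx":0,"ty":-0.45,"tz":0,"turn":0,"fingers":10},{"tx":0,"ty":-0.65,"tz":0,"turn":0,"fingers":10},{"tx":0,"ty":-0.78,"tz":0,"turn":0,"fingers":10},{"tx":0,"ty":-0.78,"tz":0,"turn":0,"fingers":10},{"tx":0,"ty":-0.78,"tz":0,"turn":0,"fingers":10}]' 50
python3 - <<'E'
from cell import monitor, optics
from h import *
s=monitor.read_state()
for n in ("scene","side"):
    c=optics.camera(n); pickle.dump((s,c),open(f"pics/{n}3.pkl","wb"))
    f=[(575,-281,170),n]; u,v=map(int,proj(c,f[0])); print(n,u,v)
    x0=max(0,min(640-120,u-60)); y0=max(0,v-75); print(x0,y0)
    cv2.imwrite(f"pics/{n}3.png",cv2.resize(c["frame"][y0:y0+150,x0:x0+120],None,fx=4,fy=4,interpolation=2)[:,:,::-1])
print(s["eef_pos"],s["eef_rot"],s["finger_gap"])
E
```

```text
clock: 5.15
eef_pos: [575.7, -281.2, 296.8]
eef_rot: [-1.572, -0.002, -0.46]
wrist_force: [-0.3, -0.2, -1.7]
finger_gap: 18.8
scene 180 132
120 57
side 392 264
332 189
[ 575.68936262 -281.18775871  296.84369631] [-1.57223123 -0.00161078 -0.46013622] 18.79898054061063
```

View pics/scene3.png

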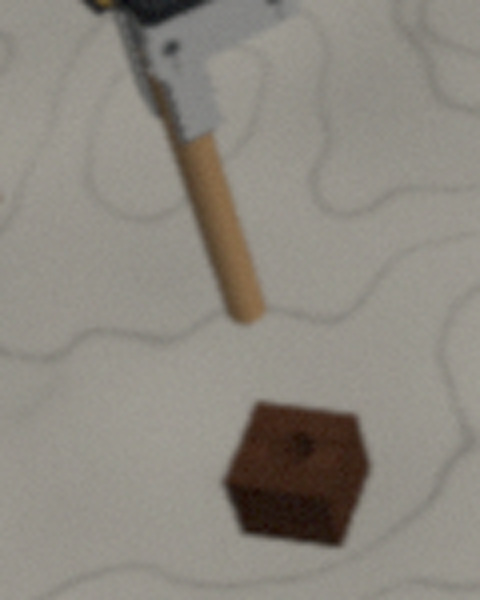

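View pics/side3.png

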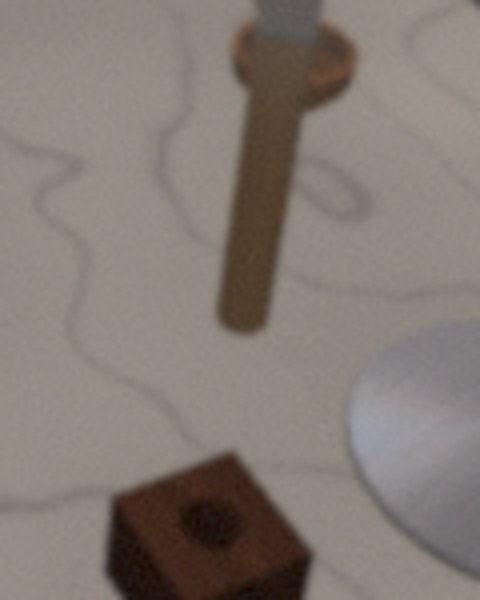

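Run:
```python
from h import *
from scipy.spatial.transform import Rotation as Ro
np.set_printoptions(precision=1,suppress=True)
s,a=pickle.load(open("pics/scene3.pkl","rb"));_,b=pickle.load(open("pics/side3.pkl","rb"))
X,e=tri([ray(a,120+244.5/4,57+309.5/4),ray(b,393,268.5)]); print(X,e)
R=Ro.from_euler("xyz",s["eef_rot"]).as_matrix(); print("in tool",R.T@(X-s["eef_pos"]))
# axis centres of the rod higher up, z=250 assumed (below fingers)
for n,c,p in(("sc",a,(120+198/4,57+150/4)),("si",b,(332+280/4,189+90/4))):
    for z in (270,280): print(n,z,onz(c,*p,z))
print("pred foot if straight",proj(a,(575.7,-281.2,165.3)),proj(b,(575.7,-281.2,165.3)))
d=np.array([521,219.5,296.8])-s["eef_pos"]; print(R.T@d)
```

```text
[ 575.4 -282.2  164.1] [np.float64(1.290226971841366), np.float64(1.290226971841091)]
in tool [ -0.  132.7  -0.9]
sc 270 [ 567.6 -284.8  270. ]
sc 280 [ 575.7 -277.   280. ]
si 270 [ 575.1 -285.3  270. ]
si 280 [ 568.8 -298.1  280. ]
pred foot if straight (np.float64(180.79841721572507), np.float64(134.56146194594638)) (np.float64(392.23991843377337), np.float64(267.0559278087153))
[-271.3   -1.   424.3]
```

The muddler hangs straight, with its foot directly below the TCP by about 132 mm. Now over to the tube.

```bash
python3 -m creep '[{"tx":-0.1,"ty":0,"tz":0.15,"turn":0,"fingers":10},{"tx":-0.64,"ty":0,"tz":1,"turn":0,"fingers":10},{"tx":-0.64,"ty":0,"tz":1,"turn":0,"fingers":10},{"tx":-0.64,"ty":0,"tz":1,"turn":0,"fingers":10},{"tx":-0.64,"ty":0,"tz":1,"turn":0,"fingers":10},{"tx":-0.64,"ty":0,"tz":1,"turn":0,"fingers":10}]' 50
```

```text
clock: 5.85
eef_pos: [548.7, -40.3, 294.6]
eef_rot: [-1.572, 0.003, -0.455]
wrist_force: [-0.5, -0.6, -0.8]
finger_gap: 19.1
```

```bash
python3 -m creep '[{"tx":-0.57,"ty":0,"tz":0.9,"turn":0,"fingers":10},{"tx":-0.57,"ty":0,"tz":0.9,"turn":0,"fingers":10},{"tx":-0.57,"ty":0,"tz":0.9,"turn":0,"fingers":10},{"tx":-0.57,"ty":0,"tz":0.9,"turn":0,"fingers":10},{"tx":-0.57,"ty":0,"tz":0.9,"turn":0,"fingers":10},{"tx":-0.57,"ty":0,"tz":0.9,"turn":0,"fingers":10}]' 50
python3 - <<'E'
from cell import monitor, optics
from h import *
s=monitor.read_state()
c=optics.camera("wrist"); pickle.dump((s,c),open("pics/w4.pkl","wb")); cv2.imwrite("pics/w4.png",c["frame"][:,:,::-1])
print(s["eef_pos"],s["eef_rot"],s["finger_gap"]); wristcam(c,s); print(proj(c,(521,219.5,95)),proj(c,(521,219.5,7)))
E
```

```text
clock: 6.45
eef_pos: [525.0, 173.2, 293.3]
eef_rot: [-1.573, 0.004, -0.452]
wrist_force: [0.3, -1.0, -0.2]
finger_gap: 18.8
[524.96841015 173.15460381 293.32113449] [-1.57313783  0.00420877 -0.45242402] 18.830524602911456
(np.float64(350.9173483592555), np.float64(158.08446760412286)) (np.float64(344.6001428233232), np.float64(147.95212702319972))
```

View pics/w4.png

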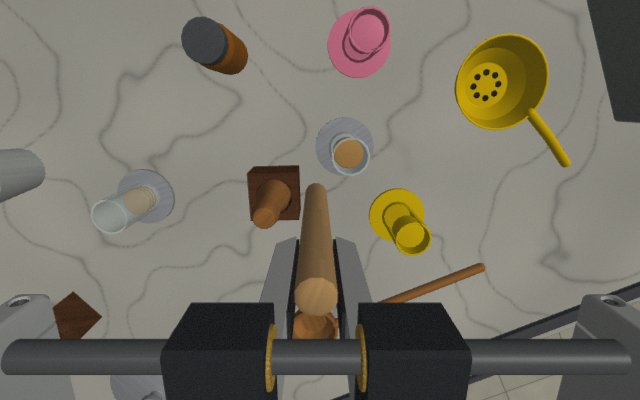

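The wrist view shows the target tube's rim at about (350,156), its disc at (345,147) and the tablets inside at (348,153). I'll measure these more closely.

Run:
```python
from h import *
np.set_printoptions(precision=1,suppress=True)
s,c=pickle.load(open("pics/w4.pkl","rb")); wristcam(c,s)
cv2.imwrite("pics/w4z.png",cv2.resize(c["frame"][110:190,305:385],None,fx=7,fy=7,interpolation=2)[:,:,::-1])
f=c["frame"].astype(int)
m=((f[:,:,0]-f[:,:,2])>45).astype(np.uint8); m[:,:325]=0;m[:,375:]=0;m[:125]=0;m[180:]=0
k=max(cv2.findContours(m,0,1)[0],key=cv2.contourArea); e=cv2.fitEllipse(k); print("tablets",e)
for z in (72,75,80,64): print(z,onz(c,*e[0],z))
m=((f[:,:,2]-f[:,:,0])>4).astype(np.uint8); m[:,:310]=0;m[:,380:]=0;m[:112]=0;m[180:]=0
k=max(cv2.findContours(m,0,1)[0],key=cv2.contourArea); e=cv2.fitEllipse(cv2.convexHull(k)); print("disc",e, onz(c,*e[0],7))
```

```text
tablets ((348.439453125, 153.4778289794922), (26.566917419433594, 28.847131729125977), 53.870262145996094)
72 [519.  219.7  72. ]
75 [518.5 219.6  75. ]
80 [517.7 219.5  80. ]
64 [520.4 219.8  64. ]
disc ((347.84271240234375, 140.6589813232422), (41.9072151184082, 52.873661041259766), 124.80615997314453) [514.  227.6   7. ]
```

View pics/w4z.png

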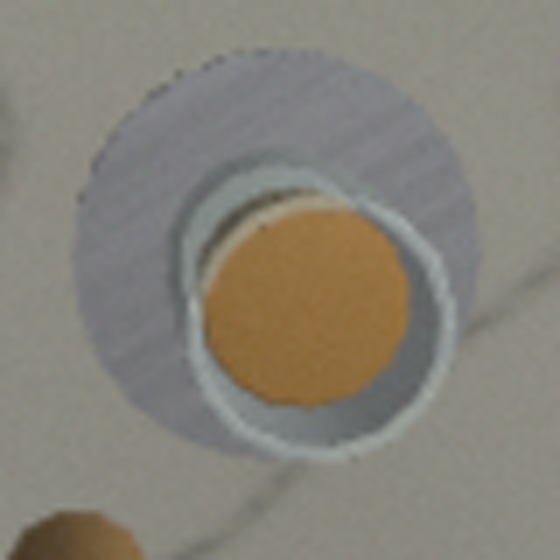

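Run:
```python
from h import *
from scipy.spatial.transform import Rotation as Ro
np.set_printoptions(precision=1,suppress=True)
s,c=pickle.load(open("pics/w4.pkl","rb")); wristcam(c,s)
print("rim",onz(c,351,156.4,95),"disc",onz(c,344.6,146.3,7))
R=Ro.from_euler("xyz",s["eef_rot"]).as_matrix()
foot=s["eef_pos"]+R@[0,132,-.9]; print("foot",foot,proj(c,foot))
d=R.T@(np.array([520,219.8,120])-foot); print(d,d/200)
```

```text
rim [519.3 220.4  95. ] disc [519.  220.4   7. ]
foot [523.9 172.3 161.3] (np.float64(313.8043198178969), np.float64(193.48938258444622))
[-24.1  41.3  41.1] [-0.1  0.2  0.2]
```

```bash
python3 -m creep '[{"tx":-0.12,"ty":0,"tz":0.206,"turn":0,"fingers":10},{"tx":-0.12,"ty":0,"tz":0.206,"turn":0,"fingers":10},{"tx":-0.12,"ty":0.2,"tz":0.206,"turn":0,"fingers":10},{"tx":-0.12,"ty":0.2,"tz":0.206,"turn":0,"fingers":10},{"tx":-0.12,"ty":0.2,"tz":0.206,"turn":0,"fingers":10}]' 50
python3 - <<'E'
from cell import monitor, optics
from h import *
from scipy.spatial.transform import Rotation as Ro
s=monitor.read_state(); print(s["eef_pos"],s["eef_rot"],s["wrist_force"])
R=Ro.from_euler("xyz",s["eef_rot"]).as_matrix(); print("foot",s["eef_pos"]+R@[0,132,-.9])
o=[]
for n in ("scene","side"):
    c=optics.camera(n); pickle.dump((s,c),open(f"pics/{n}5.pkl","wb"))
    u,v=map(int,proj(c,(520,220,110))); x0,y0=u-35,v-40; print(n,x0,y0)
    o.append(cv2.resize(c["frame"][y0:y0+100,x0:x0+70],None,fx=5.5,fy=5.5,interpolation=2))
cv2.imwrite("pics/h5.png",np.hstack(o)[:,:,::-1])
E
```

```text
clock: 7.0
eef_pos: [521.9, 217.9, 253.7]
eef_rot: [-1.574, 0.005, -0.455]
wrist_force: [-0.1, -1.0, 0.4]
finger_gap: 19.0
[521.88381622 217.85171204 253.71717914] [-1.57437104  0.00473443 -0.45529497] [-0.07990446 -0.97046253  0.4416699 ]
foot [520.71931123 216.89440066 121.7227191 ]
scene 382 166
side 263 108
```

View pics/h5.png

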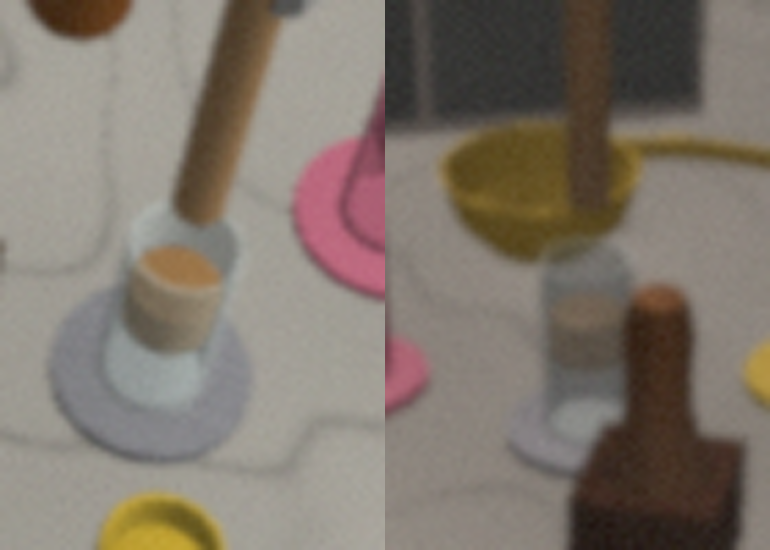

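The foot is above the bore in both views. I'll correct the 3 mm and enter the bore slowly.

```bash
python3 -m creep '[{"tx":-0.01,"ty":0,"tz":0.012,"turn":0,"fingers":10},{"tx":-0.01,"ty":0.05,"tz":0.012,"turn":0,"fingers":10},{"tx":-0.01,"ty":0.1,"tz":0.012,"turn":0,"fingers":10},{"tx":-0.01,"ty":0.14,"tz":0.012,"turn":0,"fingers":10},{"tx":-0.01,"ty":0.17,"tz":0.012,"turn":0,"fingers":10},{"tx":-0.01,"ty":0.19,"tz":0.012,"turn":0,"fingers":10},{"tx":-0.01,"ty":0.19,"tz":0.012,"turn":0,"fingers":10}]' 50
python3 - <<'E'
from cell import monitor, optics
from h import *
from scipy.spatial.transform import Rotation as Ro
s=monitor.read_state(); print(s["eef_pos"],s["eef_rot"],s["wrist_force"])
R=Ro.from_euler("xyz",s["eef_rot"]).as_matrix(); print("foot",s["eef_pos"]+R@[0,132,-.9])
o=[]
for n in ("scene","side"):
    c=optics.camera(n); pickle.dump((s,c),open(f"pics/{n}6.pkl","wb"))
    u,v=map(int,proj(c,(520,220,110))); x0,y0=u-35,v-40
    o.append(cv2.resize(c["frame"][y0:y0+100,x0:x0+70],None,fx=5.5,fy=5.5,interpolation=2))
cv2.imwrite("pics/h6.png",np.hstack(o)[:,:,::-1])
E
```

```text
clock: 7.8
eef_pos: [521.3, 221.4, 216.5]
eef_rot: [-1.573, 0.003, -0.455]
wrist_force: [-0.6, -0.8, -0.8]
finger_gap: 19.0
[521.32502558 221.44060324 216.52828269] [-1.57266147  0.00314516 -0.45491686] [-0.55445539 -0.78888884 -0.76104104]
foot [520.44846832 220.59339103  84.53084378]
```

View pics/h6.png

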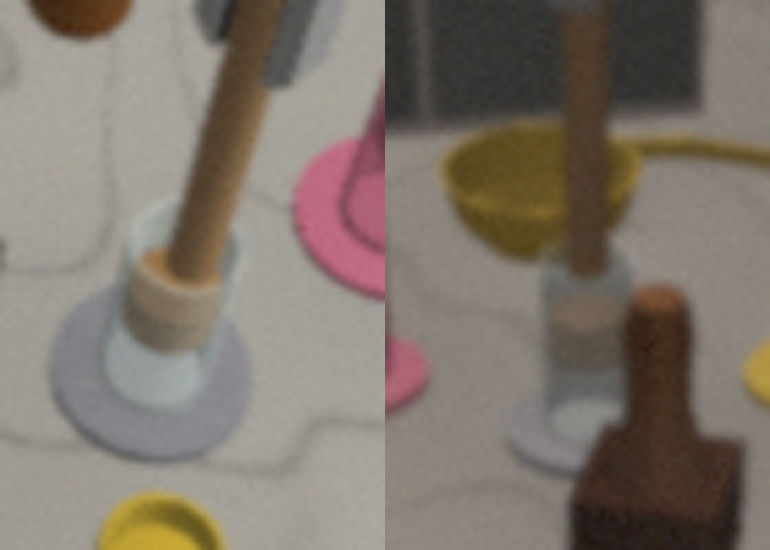

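The foot is inside the bore, clear of the wall and with no contact force. Now I'll push down at about 40 mm/s.

```bash
python3 -m creep '[{"tx":-0.002,"ty":0.02,"tz":0,"turn":0,"fingers":10},{"tx":-0.002,"ty":0.04,"tz":0,"turn":0,"fingers":10},{"tx":-0.002,"ty":0.06,"tz":0,"turn":0,"fingers":10},{"tx":-0.002,"ty":0.08,"tz":0,"turn":0,"fingers":10},{"tx":-0.002,"ty":0.1,"tz":0,"turn":0,"fingers":10},{"tx":-0.002,"ty":0.12,"tz":0,"turn":0,"fingers":10}]' 50
```

```text
clock: 8.5
eef_pos: [521.2, 221.7, 193.4]
eef_rot: [-1.572, 0.002, -0.455]
wrist_force: [-0.6, -1.2, 3.8]
finger_gap: 19.1
```

```bash
python3 -m creep '[{"tx":0,"ty":0.02,"tz":0,"turn":0,"fingers":10},{"tx":0,"ty":0.04,"tz":0,"turn":0,"fingers":10},{"tx":0,"ty":0.06,"tz":0,"turn":0,"fingers":10},{"tx":0,"ty":0.08,"tz":0,"turn":0,"fingers":10},{"tx":0,"ty":0.1,"tz":0,"turn":0,"fingers":10}]' 50
```

```text
clock: 9.0
eef_pos: [521.2, 221.7, 173.1]
eef_rot: [-1.571, 0.002, -0.455]
wrist_force: [-0.6, 0.1, 3.9]
finger_gap: 19.0
```

The push force is about 4 N, as expected. The floor should come at TCP z about 164, so I'll take smaller steps.

```bash
python3 -m creep '[{"tx":0,"ty":0.01,"tz":0,"turn":0,"fingers":10},{"tx":0,"ty":0.02,"tz":0,"turn":0,"fingers":10},{"tx":0,"ty":0.03,"tz":0,"turn":0,"fingers":10},{"tx":0,"ty":0.03,"tz":0,"turn":0,"fingers":10}]' 50
```

```text
clock: 9.4
eef_pos: [521.1, 221.7, 166.7]
eef_rot: [-1.572, 0.002, -0.455]
wrist_force: [0.4, -0.5, -0.9]
finger_gap: 19.0
```

```bash
python3 -m creep '[{"tx":0,"ty":0.005,"tz":0,"turn":0,"fingers":10},{"tx":0,"ty":0.01,"tz":0,"turn":0,"fingers":10},{"tx":0,"ty":0.01,"tz":0,"turn":0,"fingers":10}]' 50
```

```text
clock: 9.7
eef_pos: [521.1, 221.7, 164.6]
eef_rot: [-1.572, 0.002, -0.455]
wrist_force: [-1.0, -0.0, 1.4]
finger_gap: 19.0
```

```bash
python3 -m creep '[{"tx":0,"ty":0.005,"tz":0,"turn":0,"fingers":10},{"tx":0,"ty":0.005,"tz":0,"turn":0,"fingers":10}]' 50
```

```text
clock: 9.9
eef_pos: [521.1, 221.7, 163.5]
eef_rot: [-1.572, 0.002, -0.455]
wrist_force: [-0.4, 0.9, 1.1]
finger_gap: 19.0
```

```bash
python3 -m creep '[{"tx":0,"ty":0.005,"tz":0,"turn":0,"fingers":10},{"tx":0,"ty":0.005,"tz":0,"turn":0,"fingers":10}]' 50
```

```text
clock: 10.1
eef_pos: [521.4, 221.8, 163.3]
eef_rot: [-1.571, 0.001, -0.455]
wrist_force: [-1.1, -1.0, 8.8]
finger_gap: 19.1
```

Force is rising with no further travel, so the tablets are on the floor. Now the firm press at about 15 N.

```bash
python3 -m creep '[{"tx":0,"ty":0.007,"tz":0,"turn":0,"fingers":10},{"tx":0,"ty":0.007,"tz":0,"turn":0,"fingers":10},{"tx":0,"ty":0.007,"tz":0,"turn":0,"fingers":10}]' 50
```

```text
clock: 10.4
eef_pos: [521.7, 221.8, 163.3]
eef_rot: [-1.57, 0.0, -0.455]
wrist_force: [-3.8, -2.5, 15.5]
finger_gap: 19.0
```

15.5 N. I'll hold it a moment, then read and look.

```bash
python3 -m creep '[{"tx":0,"ty":0.007,"tz":0,"turn":0,"fingers":10},{"tx":0,"ty":0.007,"tz":0,"turn":0,"fingers":10},{"tx":0,"ty":0.007,"tz":0,"turn":0,"fingers":10}]' 50
python3 - <<'E'
from cell import monitor, optics
from h import *
s=monitor.read_state(); print(s["eef_pos"],s["wrist_force"],s["finger_gap"])
o=[]
for n in ("scene","side"):
    c=optics.camera(n)
    u,v=map(int,proj(c,(520,220,110))); x0,y0=u-35,v-40
    o.append(cv2.resize(c["frame"][y0:y0+100,x0:x0+70],None,fx=5.5,fy=5.5,interpolation=2))
cv2.imwrite("pics/h7.png",np.hstack(o)[:,:,::-1])
E
```

```text
clock: 10.7
eef_pos: [521.8, 221.8, 163.3]
eef_rot: [-1.569, -0.001, -0.455]
wrist_force: [-3.3, -2.4, 14.4]
finger_gap: 19.1
[521.79624929 221.81115067 163.28352501] [-3.32212717 -2.41627255 14.37701668] 19.123882379432946
```

View pics/h7.png

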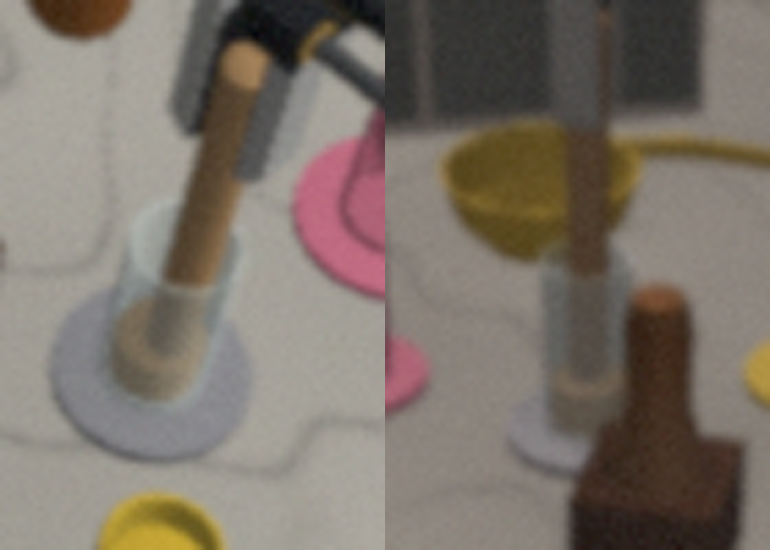

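Both views show the tablets on the bottom with the foot on them. I'll relax the push and open slowly.

```bash
python3 -m creep '[{"tx":0,"ty":0,"tz":0,"turn":0,"fingers":10},{"tx":0,"ty":0,"tz":0,"turn":0,"fingers":10},{"tx":0,"ty":0,"tz":0,"turn":0,"fingers":10}]' 50
python3 -m creep '[{"tx":0,"ty":0,"tz":0,"turn":0,"fingers":22},{"tx":0,"ty":0,"tz":0,"turn":0,"fingers":26},{"tx":0,"ty":0,"tz":0,"turn":0,"fingers":32},{"tx":0,"ty":0,"tz":0,"turn":0,"fingers":45},{"tx":0,"ty":0,"tz":0,"turn":0,"fingers":60},{"tx":0,"ty":0,"tz":0,"turn":0,"fingers":60},{"tx":0,"ty":0,"tz":0,"turn":0,"fingers":60},{"tx":0,"ty":0,"tz":0,"turn":0,"fingers":60}]'
python3 - <<'E'
from cell import monitor, optics
from h import *
c=optics.camera("wrist"); cv2.imwrite("pics/w8.png",c["frame"][:,:,::-1])
E
```

```text
clock: 11.1
eef_pos: [521.9, 221.8, 163.4]
eef_rot: [-1.569, -0.001, -0.455]
wrist_force: [-0.5, -1.2, 4.6]
finger_gap: 19.2
clock: 11.9
eef_pos: [521.9, 221.8, 163.4]
eef_rot: [-1.569, -0.001, -0.455]
wrist_force: [0.0, -0.1, -0.3]
finger_gap: 60.0
```

View pics/w8.png

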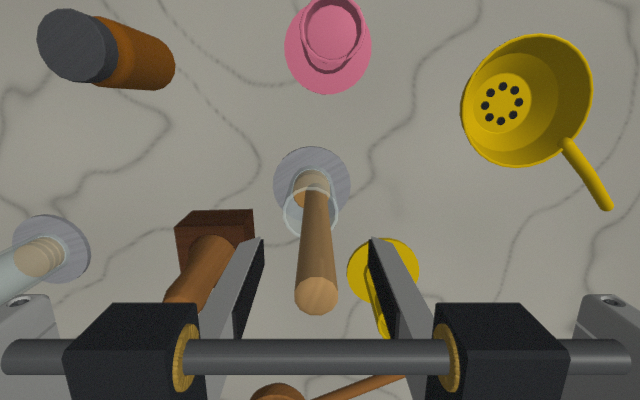

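The rod (top at wrist (316,296)) stands free between the open jaws. I'll open a little more and go straight up.

```bash
python3 -m creep '[{"tx":0,"ty":0,"tz":0,"turn":0,"fingers":75},{"tx":0,"ty":-0.05,"tz":0,"turn":0,"fingers":75},{"tx":0,"ty":-0.15,"tz":0,"turn":0,"fingers":75},{"tx":0,"ty":-0.3,"tz":0,"turn":0,"fingers":75},{"tx":0,"ty":-0.5,"tz":0,"turn":0,"fingers":75},{"tx":0,"ty":-0.7,"tz":0,"turn":0,"fingers":75},{"tx":0,"ty":-0.7,"tz":0,"turn":0,"fingers":75},{"tx":0,"ty":-0.7,"tz":0,"turn":0,"fingers":75}]'
python3 - <<'E'
from cell import monitor, optics
from h import *
s=monitor.read_state(); print(s["eef_pos"],s["wrist_force"],s["finger_gap"])
o=[]
for n in ("scene","side"):
    c=optics.camera(n)
    u,v=map(int,proj(c,(520,220,110))); x0,y0=u-35,max(v-55,0)
    print(n,x0,y0,[tuple(np.round((np.array(proj(c,(520,220,z)))-[x0,y0])*5.5)) for z in (32,95,212)])
    o.append(cv2.resize(c["frame"][y0:y0+105,x0:x0+70],None,fx=5.5,fy=5.5,interpolation=2))
cv2.imwrite("pics/h9.png",np.hstack(o)[:,:,::-1])
E
```

```text
clock: 12.75
eef_pos: [521.8, 221.7, 304.3]
eef_rot: [-1.568, -0.002, -0.455]
wrist_force: [-1.0, 0.3, -0.5]
finger_gap: 75.3
[521.75209528 221.70578959 304.32362482] [-1.02088483  0.28193581 -0.49950832] 75.32078897764877
scene 382 151 [(np.float64(160.0), np.float64(416.0)), (np.float64(187.0), np.float64(327.0)), (np.float64(243.0), np.float64(136.0))]
side 263 93 [(np.float64(200.0), np.float64(454.0)), (np.float64(198.0), np.float64(335.0)), (np.float64(194.0), np.float64(92.0))]
```

View pics/h9.png

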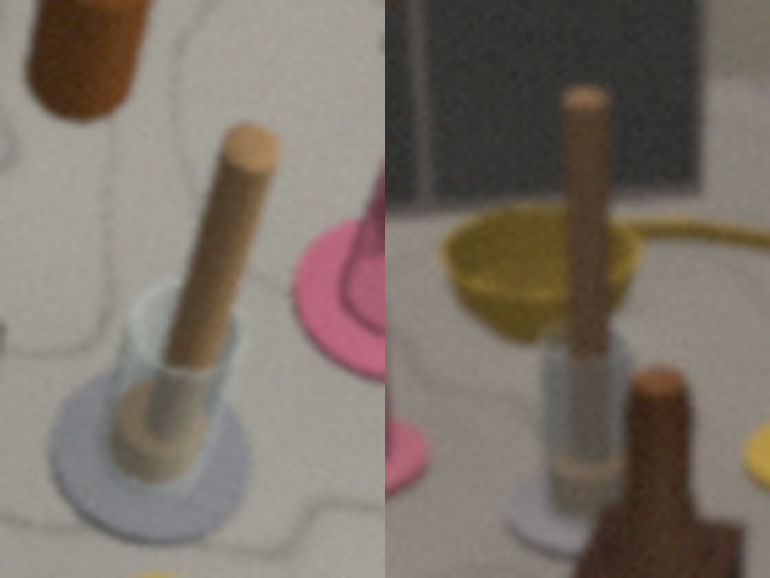

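The muddler stands upright on the tablets, which are on the bottom, and the gripper is well clear of it. Handing in.

```bash
python3 -c "
from cell import manip,monitor
print(manip.sign_off()); print(monitor.read_state()['clock'])"
```

```text
the job is handed in; nothing more can be done
None
the job is handed in; nothing more can be done
```

The job is done and handed in at about 12.9 s; no verdict was reported. I took the slim muddler from its block and lowered it into the clear tube whose tablets stood high. I pushed them down at about 4 N until they stopped at the floor, and held a press reading 14–15.5 N on the wrist sensor for about half a second. Then I eased off, opened the fingers and raised the gripper straight up.

**Last checks:** Both fixed cameras show the tablets on the tube floor and the muddler standing upright on them. The TCP stopped at 163.3 mm, against about 164 mm expected for tablets on the floor. The open gripper is well above the muddler, and the wrist force is back to about zero.

**Disagreements:**
- The scene-camera and wrist-camera fixes of the tube differed by about 2 mm, well inside the 9 mm clearance.
- A colour-mask fit of the tube's foot disc in the wrist picture came out several mm off. I set it aside and read the edges by eye.

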